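# Clamp a tube lug in the slide fixture

### The job

Lay the tube lug in the two V saddles of the slide clamp, between the fixed jaw and the sliding block, and let go of it. Then turn the clamp's bar knob clockwise (seen from above) all the way, hard up against its end stop, so that the block's sprung nose holds the lug firmly against the jaw. Leave the other parts on the counter where they are.

Things in the scene. Friction and masses are not known exactly. Their poses are not given: they have to be found in the camera images.
- lug: The tube lug, loose, brass: a round tube 110 mm long and 22 mm in diameter with a 28 mm cube-shaped boss around its middle, on which it rests (so it does not roll). Both ends are alike. Origin: centre of the boss's underside; y runs along the tube; about 0.16 kg. Grip it by the boss, across the tube.
- lug_center (a point): Centre of the lug, on the tube's axis, 14 mm above its underside; y along the tube.
- fixture: The fixed slide clamp: a 300 x 85 x 10 mm plate with a brass slide track (top at z = 22 mm) along its middle. Origin: under the plate's middle, on the counter; y runs along the track to the fixed jaw, z up. From +y: jaw, two V saddles, steel block (42 x 42 mm, top at z = 58 mm), gear housing (62 x 54 mm, top at z = 46 mm, centred at y = -112 mm) with the bar knob on top.
- jaw_face (a point): Middle of the fixed jaw's clamping face, at (0, 115, 48) mm of the clamp's frame; the jaw is a steel block 46 mm wide, 25 mm thick, top at z = 62 mm.
- lug_seat (a point): Point at (0, 50, 48) mm of the clamp's frame: lay the lug's centre here, axis along y. Its tube then rests in both V saddles (each 16 mm long, centred at y = 20 and 100 mm, 34 mm wide at their tops at z = 50 mm, 64 mm free between them for boss and fingers), 10 mm clear of the jaw; the block later pushes it to the jaw (centre at y = 60 mm).
- nose: The sprung nose: a 24 mm disc on the front of the sliding block that presses on the lug's end and can sink up to 9.5 mm into the block (about 3 N at first, 6 N at the end stop). Its axis is along the clamp's y.
- nose_face (a point): Middle of the nose's front face, 48 mm above the counter; between y = -26 mm (clamp fully open) and +11 mm (at the end stop, if no lug is in) of the clamp's frame.
- knob (a joint): Angle of the bar knob, rad: 0 fully open, grows clockwise seen from above, hard end stop at 3.4. It starts somewhere between 0 and 0.8. Each radian moves the block 11 mm towards the jaw; the knob stays where it is left. It needs about 0.12 N m, rising to about 0.2 N m when the nose presses on the lug.
- knob_grip (a point): Where to grip the knob: on its upright axis, 77 mm above the counter. The grip is a black bar 64 mm long, 16 mm wide, 26 mm tall (62 to 88 mm above the counter); the point's x runs along the bar and turns with it.
- spur: Bystander: chrome spur tip, a square head 26 mm with a pointed 16 mm rod, 125 mm long in all, lying along its y.
- rod: Bystander: steel tension rod, 154 mm long, 7 mm thick with 14 mm heads, lying along its y.
- insert_a: Bystander: black nylon swivel insert, stepped round, 34 mm wide, 60 mm tall, standing.
- insert_b: Bystander: the other nylon swivel insert, the same.
- key: Bystander: flat steel T-shaped drum key, 64 x 64 mm, 12 mm thick, lying.
- clampring: Bystander: black block 50 x 60 x 24 mm with a steel wing bolt on top, 50 mm tall.
Not all that is in view belongs to the job. Several things look just like the lug: the one meant starts nearest to the robot's base.

How it is judged:
By the outcome, as a careful person would: the job done as asked, in the order asked, and still so for the second after the job is handed in, with the robot touching nothing.
It also fails if it takes over 72 s, if anything falls off the work surface, if the arm or the gripper's body presses on something with over 40 N, if the wrist force passes 120 N, or if a joint passes its speed limit or range.

### The arm

A 6-joint arm with a two-finger parallel gripper is mounted at the origin on the work surface. World frame = base frame: x ahead of the robot, y to its left, z up, the work surface at z = 0. Lengths are in m, angles in rad, forces in N, time in s.
With the tool pointing down it reaches from about 0.35 to 0.875 m from the base axis. Payload 4.2 kg.
Tool frame: the origin (TCP) lies at the very end of the fingers, on their centre line; the grasp point (between the pads) lies behind it (manip.tcp_to_grasp is the z of the grasp point in the tool frame, in m); z points along the fingers, x is the direction in which the jaws open and shut, and the axes are right-handed (so a half turn about z gives the same grasp; the last joint's range is limited). The gripper opens to 85 mm and grips with 20 to 120 N. Pads are 22 mm wide; open, the fingers measure 114 mm over their backs; the gripper's body (76 mm by 85 mm) begins 54 mm behind the grasp point. The pads swing forward as they close: fully open they stand 13 mm farther back than shut.
Start: joints at [1.492, 0.385, 0.008, 0, -1.194, -0.259], TCP at [0.207, 0.59, 0.231] pointing down, gripper open.
Joint ranges: [-3.14, 3.14], [-1.21, 2.06], [-1.07, 1.41], [-3.16, 2.05], [-2.99, -0.16], [-3.1, 3.1]. Speed limits (rad/s): [2.79, 2.79, 3.14, 3.14, 3.14, 3.14].

### API

Orientations are given as a unit quaternion [w, x, y, z].
In Python, from plant import manip, imaging gives the robot as it stands.
- The arm moves only by the shell command python3 -m creep 'ROWS' [OPENING] [FORCE]. ROWS is JSON, a list of rows, each a list of 4 numbers: the shift along the tool's x, y, z in m, then the turn about the tool's z in degrees. A call has 1 to 5 rows; each row shifts and turns the pose as measured when the row begins, along the tool's axes as they then stand; what a row does not reach is not made up. A row lasts 1/10 s, in which the tool goes at most 50 mm and 8.59 degrees, less where a joint would pass 70% of its speed; a pose out of reach is approached as far as the arm can. A call with a gripper value outside its range is refused whole. OPENING is the gripper command: -1 is fully open, 1 is shut, values between are in proportion, set as the call begins (- or left out, the last holds). The fingers move at their own pace and stop on an object; FORCE is the grip in N (left out, the last holds). Time passes only in rows, so rows that do not move let the fingers close. It gives the time, the measured TCP pose, the force and the opening at its end, in the units of the state.
- manip.observe(): the state, without advancing time (a new reading comes with each control period).
- imaging.get_image(name): name is "side" or "top" or "wrist"; returns the picture (400x640x3 uint8, blue, green, red); there is no depth.
- imaging.calibration(name): a dict with "vertical_fov" (degrees; the focal length in pixels is half the picture's height over the tangent of half this angle, whatever the lens; pixels are square), "cx", "cy" (the principal point, pixels), "rvec" (rotation vector, rad) and "tvec" (3), from world to camera coordinates, as OpenCV has them. Camera axes: x right, y down, z forward; pixel columns grow to the right and rows downward; lengths in m; the calibration is good to about 2 mm. A picture is of the moment at which its call begins: read the wrist's pose just before it. calibration takes no time and is no camera call; for the wrist camera it gives the pose at the moment of the call.
- manip.sign_off(): hands the job in, once; it reports no verdict.
Trained networks look in the newest picture that a camera, given by its name, has taken for a name from the list of things; names that differ only in an ending like _2 or _b are one class to them, and where a whole thing is asked for, a point or a joint stands for the part that bears it (a point fixed in the world has none). Each returns a list of dicts, best first, with "confidence" (0 to 1); they miss things now and then, are a little off and sometimes report something else, mostly with a low value. They report only what shows in the picture. A call takes as long as a camera call. They do not tell look-alikes from the thing itself.
- imaging.silhouettes(target, camera): "mask" (400x640 bool, what is visible of it) and "point" ([column, row] in pixels, amid what is visible of it).
The state is a dict: "time": time; "q": joint angles; "qd": joint speeds; "tau": joint torques, N m; "tool_pos": TCP position; "orientation": TCP orientation; "contact_force": force on the tool from outside, world axes, zero at the start; "wrist_torque": the same for the moment, N m; "gripper_width": opening from 0.0 (shut) to 1.0 (fully open).
Only numpy, scipy, OpenCV 4.12 (cv2) and the standard library are available. Lean on these libraries where they do the work, as an engineer would, in place of code of your own. Each camera call takes 0.05 s, during which the arm holds its last target.

## Working session

There is one attempt and no reset: what is moved stays moved. The work goes in short steps, Python scripts to look and compute and a shell command to move; the robot and the scene stay as the last step left them, time stands still between calls to the robot, and variables do not carry over. Pictures are saved under pics/ and viewed, and the job is handed in when it is done.

```bash
ls; mkdir -p pics
python3 - <<'E'
from plant import manip, imaging
import cv2
s=manip.observe(); print(s['time'],s['tool_pos'],s['orientation'],s['gripper_width'],manip.tcp_to_grasp)
for n in ['side','top','wrist']:
    im=imaging.get_image(n); cv2.imwrite(f'pics/{n}0.png',im); print(n,imaging.calibration(n))
E
```

```text
pics
0.0 [0.20693617 0.58912873 0.23021613] [-8.64244913e-04 -5.78103101e-01  8.15962986e-01 -6.81369133e-04] 0.9975791737861783 -0.0187
side {'vertical_fov': 42.45383066088695, 'cx': 318.8781921140263, 'cy': 200.8181055282396, 'rvec': array([ 2.30279393, -0.83837359,  0.29170321]), 'tvec': array([-0.38079567,  0.37249665,  1.20756197])}
top {'vertical_fov': 56.1876150198611, 'cx': 318.95507647664266, 'cy': 200.85069577006547, 'rvec': array([ 2.20204485, -2.15063549,  0.09745173]), 'tvec': array([0.1070715 , 0.56813826, 1.29164925])}
wrist {'vertical_fov': 64.56524462844231, 'cx': 327.10026015917765, 'cy': 203.02681769215167, 'rvec': array([-1.69119306,  2.38538839,  0.39426573]), 'tvec': array([ 0.62412854, -0.04112734,  0.38087005])}
```

View pics/side0.png

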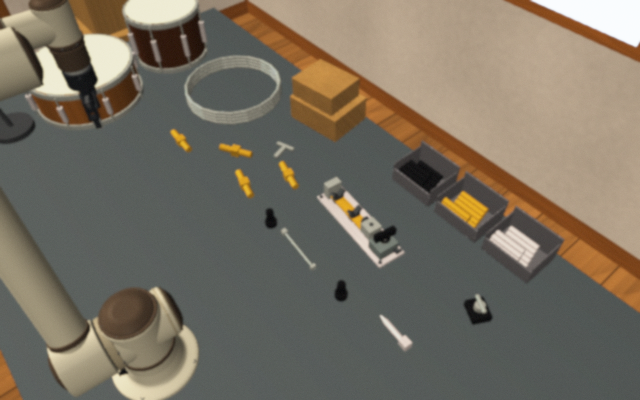

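View pics/top0.png

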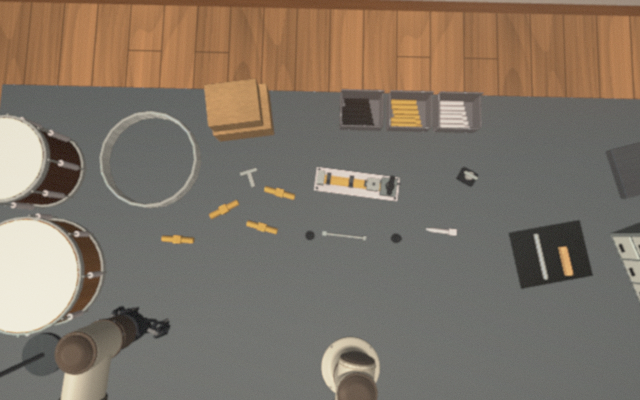

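View pics/wrist0.png

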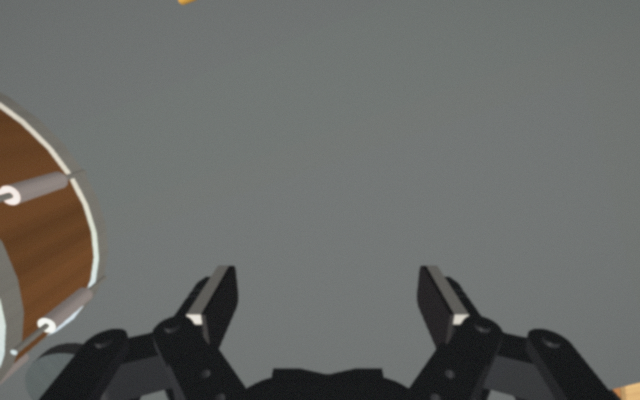

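The top view shows four lug-like parts, at (177,239), (224,209), (262,228) and (279,193). The clamp is at about (357,184), with its jaw end to the left and its knob at (391,186). I'll turn these pixels into positions next.

```bash
cat > h.py <<'E'
from plant import manip, imaging
import cv2, numpy as np
from scipy.spatial.transform import Rotation as R
def cam(n):
    c=imaging.calibration(n); f=200/np.tan(np.radians(c['vertical_fov']/2))
    K=np.array([[f,0,c['cx']],[0,f,c['cy']],[0,0,1]]); return K,np.array(c['rvec'],float),np.array(c['tvec'],float)
def unproj(C,px,z):
    K,r,t=C; M=cv2.Rodrigues(r)[0]; o=-M.T@t
    p=np.atleast_2d(np.array(px,float)); d=(M.T@np.linalg.inv(K)@np.c_[p,np.ones(len(p))].T).T
    return o+d*((z-o[2])/d[:,2])[:,None]
def proj(C,X):
    return cv2.projectPoints(np.atleast_2d(np.array(X,float)),C[1],C[2],C[0],None)[0][:,0]
E
python3 - <<'E'
from h import *
C=cam('top')
for p in [(177,239),(224,209),(262,228),(279,193)]:
    w=unproj(C,p,.014)[0]; print(p,w.round(3),np.hypot(*w[:2]).round(3))
im=imaging.get_image('top')
for t in ['lug','fixture','knob','nose','jaw_face']:
    try:
        for d in imaging.silhouettes(t,'top')[:7]:
            m=d['mask']; ys,xs=np.nonzero(m); p=np.array(d['point'])
            rect=cv2.minAreaRect(np.c_[xs,ys].astype(np.float32)) if len(xs) else None
            print(t,round(d['confidence'],2),p.round(1),unproj(C,p,.014 if t=='lug' else .05)[0].round(3),m.sum(),rect)
    except Exception as e: print(t,e)
print(unproj(C,[(316,168),(400,177),(398,200),(314,191)],.01).round(3))
cv2.imwrite('pics/crop1.png',cv2.resize(im[160:260,150:310],None,fx=5,fy=5,interpolation=cv2.INTER_CUBIC))
cv2.imwrite('pics/crop2.png',cv2.resize(im[155:215,300:415],None,fx=6.5,fy=6.5,interpolation=cv2.INTER_CUBIC))
E
```

```text
(177, 239) [0.42  0.615 0.014] 0.745
(224, 209) [0.53  0.455 0.014] 0.698
(262, 228) [0.466 0.319 0.014] 0.564
(279, 193) [0.591 0.263 0.014] 0.647
lug 0.73 [222.4 207.7] [0.534 0.461 0.014] 223 ((223.26724243164062, 208.4569091796875), (8.928839683532715, 32.170082092285156), 66.80140686035156)
lug 0.71 [279.2 193.4] [0.59  0.262 0.014] 167 ((278.2115173339844, 192.0576934814453), (30.083086013793945, 6.314816951751709), 15.255120277404785)
lug 0.7 [178.  236.8] [0.428 0.612 0.014] 226 ((177.0, 238.5), (7.0, 32.0), 90.0)
lug 0.63 [258.5 225. ] [0.476 0.331 0.014] 193 ((260.8500061035156, 226.45001220703125), (30.990318298339844, 7.273237705230713), 18.434947967529297)
fixture 0.85 [358.1 182.1] [ 0.632 -0.014  0.05 ] 1973 ((356.4874572753906, 182.908203125), (84.32706451416016, 24.592683792114258), 7.471559047698975)
knob 0.65 [391.6 182.8] [ 0.632 -0.13   0.05 ] 110 ((389.0, 185.5), (17.0, 8.0), 90.0)
knob 0.56 [325.1 229.2] [0.466 0.097 0.05 ] 8 ((324.5, 232.5), (1.0, 3.0), 90.0)
jaw_face 0.66 [353.  180.8] [0.636 0.004 0.05 ] 1999 ((356.4434509277344, 183.3284454345703), (84.84445190429688, 24.115774154663086), 7.326407432556152)
[[ 0.685  0.134  0.01 ]
 [ 0.659 -0.167  0.01 ]
 [ 0.576 -0.161  0.01 ]
 [ 0.602  0.139  0.01 ]]
```

View pics/crop1.png

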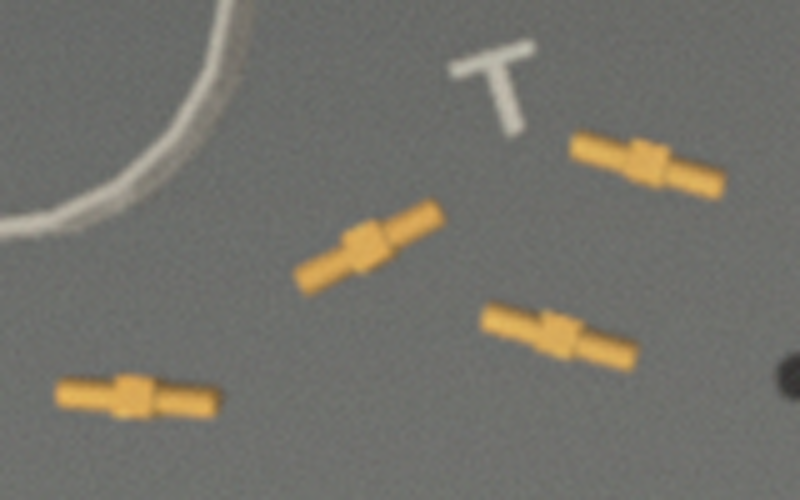

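View pics/crop2.png

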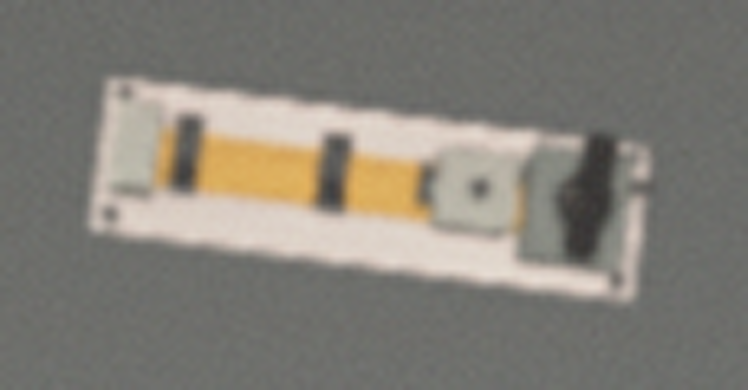

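The candidates are (177,239), (224,209), (262,228) and (279,193). Their distances from the base are 0.745, 0.698, 0.564 and 0.647 m. The one at (262,228) is nearest, and the crop confirms a tube with a cube boss, so that's the lug. The clamp crop shows the jaw on the left, the saddles, the block and the bar knob lying across the clamp.

```bash
cat >> h.py <<'E'
def pose():
    s=manip.observe(); q=s['orientation']; M=R.from_quat([q[1],q[2],q[3],q[0]]).as_matrix()
    return s,np.array(s['tool_pos']),M
def go(target,xyaw_deg,half=True):
    """print shift in tool axes and turn to bring TCP to target, tool x along yaw (mod 180)"""
    s,p,M=pose(); d=M.T@(np.array(target)-p)
    cur=np.degrees(np.arctan2(M[1,0],M[0,0])); dy=(xyaw_deg-cur)
    dy=(dy+90)%180-90 if half else (dy+180)%360-180
    print('t',round(s['time'],2),'tcp',p.round(4),'yaw x',cur.round(1),'tilt z',M[:,2].round(4),'q',np.round(s['q'],2),'F',np.round(s['contact_force'],1),'grip',round(s['gripper_width'],3))
    print('shift tool (mm)',(d*1000).round(1),'turn about tool z',round(-dy,1),'(also ±180)')
E
python3 - <<'E'
from h import *
C=cam('top'); e=unproj(C,[(247,223.6),(277,231.6)],.016); print(e.round(3),np.degrees(np.arctan2(*(e[0]-e[1])[1::-1])))
s,p,M=pose(); K,r,t=cam('wrist'); Mc=cv2.Rodrigues(r)[0]; o=-Mc.T@t
print('cam in tool',(M.T@(o-p)).round(4),'cam axis in tool',(M.T@Mc[2]).round(3))
go([.466,.319,.16],-15)
E
```

```text
[[0.48  0.372 0.016]
 [0.454 0.265 0.016]] 76.49959731325941
cam in tool [-0.     -0.0836 -0.1422] cam axis in tool [0.    0.323 0.946]
t 0.45 tcp [0.2071 0.5896 0.2312] yaw x -109.4 tilt z [-0.e+00 -1.e-04 -1.e+00] q [ 1.49  0.38  0.01 -0.   -1.19 -0.26] F [-0.2  0.3  0.3] grip 1.003
shift tool (mm) [ 169.5 -334.    71.2] turn about tool z 85.6 (also ±180)
```

```bash
python3 -m creep '[[0.021,-0.042,0,0],[0.021,-0.042,0,0],[0.021,-0.042,0,0],[0.021,-0.042,0,0],[0.021,-0.042,0,0]]' -1; python3 -m creep '[[0.021,-0.042,0,0],[0.021,-0.042,0,0],[0.021,-0.042,0,0],[0,0,0.02,8],[0,0,0,8]]';  python3 -c "
from h import *
go([.466,.319,.2],-15)"
```

```text
time: 0.95
tool_pos: [0.372, 0.4207, 0.2304]
orientation: [0.001, -0.583, 0.813, 0.0]
contact_force: [0.8, 1.3, -0.1]
gripper_width: 1.0
time: 1.45
tool_pos: [0.4786, 0.3112, 0.2113]
orientation: [0.002, -0.457, 0.89, 0.001]
contact_force: [0.4, 0.1, -0.1]
gripper_width: 0.997
t 1.45 tcp [0.4786 0.3112 0.2113] yaw x -125.7 tilt z [ 0.0033  0.0037 -1.    ] q [ 0.86  0.31 -0.16  0.   -1.1   0.09] F [ 0.4  0.1 -0.1] grip 0.997
shift tool (mm) [ 1.1 14.8 11.3] turn about tool z 69.3 (also ±180)
```

```bash
python3 -m creep '[[0,0.015,0.01,8.5],[0,0,0,8.5],[0,0,0,8.5],[0,0,0,8.5],[0,0,0,8.5]]' -1; python3 -m creep '[[0,0,0,8.5],[0,0,0,8.5],[0,0,0,8.5],[0,0,0,2],[0,0,0,0]]';  python3 - <<'E'
from h import *
go([.466,.319,.2],165)
im=imaging.get_image('wrist'); C=cam('wrist'); cv2.imwrite('pics/w1.png',im)
for d in imaging.silhouettes('lug','wrist')[:3]:
    m=d['mask'].astype(np.uint8); ys,xs=np.nonzero(m)
    W=unproj(C,np.c_[xs,ys],.018)[:,:2]; (c,wh,a)=cv2.minAreaRect((W*1000).astype(np.float32))
    print(d['confidence'],d['point'],np.round(c,1),np.round(wh,1),a, m.sum())
E
```

```text
time: 1.95
tool_pos: [0.4671, 0.3186, 0.2007]
orientation: [0.002, -0.101, 0.995, 0.002]
contact_force: [0.9, 0.0, -0.0]
gripper_width: 0.998
time: 2.45
tool_pos: [0.4671, 0.3187, 0.2011]
orientation: [0.002, 0.143, 0.99, 0.002]
contact_force: [0.1, -0.5, -0.2]
gripper_width: 1.002
t 2.45 tcp [0.4671 0.3187 0.2011] yaw x 163.6 tilt z [ 0.004   0.0043 -1.    ] q [ 0.89  0.3  -0.19  0.   -1.07 -1.17] F [ 0.1 -0.5 -0.2] grip 1.002
shift tool (mm) [ 1.2 -0.   1.1] turn about tool z -1.4 (also ±180)
0.81 [326.1, 175.3] [472.  320.8] [112.6  27.5] 74.25457000732422 2242
0.81 [310.6, 296.2] [529.3 456.7] [ 42.3 116.8] 30.608957290649414 1942
0.75 [197.0, 155.8] [593.  263.6] [111.7  38.4] 76.14324951171875 2826
```

View pics/w1.png

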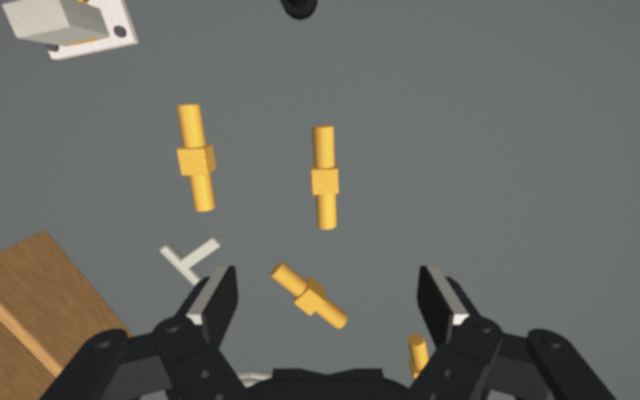

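The wrist view shows the lug upright near the image centre, with its boss at (325,181). The other three look-alikes are clear of it. I'll descend from here.

Run:
```python
from h import *
C=cam('wrist'); print(unproj(C,[(325,181)],.022).round(4), unproj(C,[(322.5,126),(328,229)],.018).round(4))
go([.4715,.3205,.10],165)
```

```text
[[0.4709 0.3207 0.022 ]] [[0.4575 0.2664 0.018 ]
 [0.4837 0.376  0.018 ]]
t 2.55 tcp [0.4671 0.3187 0.2011] yaw x 163.6 tilt z [ 0.004   0.0043 -1.    ] q [ 0.89  0.3  -0.19  0.   -1.07 -1.17] F [ 1.5 -0.5 -0.2] grip 0.999
shift tool (mm) [ -3.4   2.5 101.2] turn about tool z -1.4 (also ±180)
```

```bash
python3 -m creep '[[-0.0035,0.0025,0.04,-3],[0,0,0.04,0],[0,0,0.02,0],[0,0,0,0]]' -1;  python3 - <<'E'
from h import *
go([.4712,.3208,.004],166.6)
im=imaging.get_image('wrist'); C=cam('wrist'); cv2.imwrite('pics/w2.png',im)
E
```

```text
time: 2.95
tool_pos: [0.4735, 0.3222, 0.1007]
orientation: [0.004, 0.113, 0.994, 0.005]
contact_force: [1.0, 0.4, 0.0]
gripper_width: 0.996
t 2.95 tcp [0.4735 0.3222 0.1007] yaw x 167.0 tilt z [ 0.0091  0.0092 -0.9999] q [ 0.88  0.42 -0.3   0.   -0.84 -1.11] F [1.  0.4 0. ] grip 0.996
shift tool (mm) [ 2.6 -3.  96.7] turn about tool z 0.4 (also ±180)
```

View pics/w2.png

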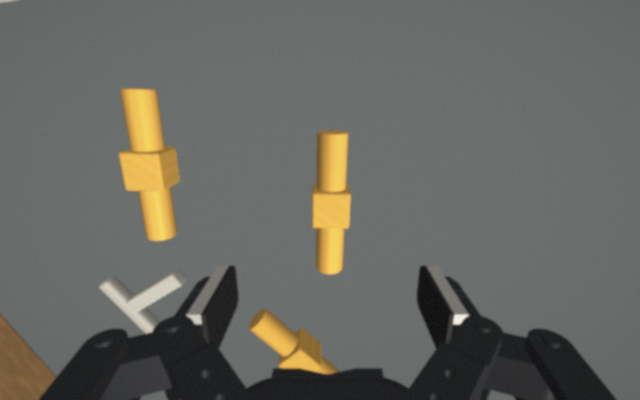

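Run:
```python
from h import *
C=cam('wrist'); e=unproj(C,[(333,135),(330,271)],.018); print(e.round(4),e.mean(0),np.degrees(np.arctan2(*(e[1]-e[0])[1::-1])), unproj(C,[(332,205)],.028).round(4))
go([.472,.3205,.005],167)
```

```text
[[0.4587 0.2693 0.018 ]
 [0.485  0.3759 0.018 ]] [0.4718172  0.32258539 0.018     ] 76.1174640522754 [[0.47   0.3166 0.028 ]]
t 3.0 tcp [0.4742 0.3228 0.1022] yaw x 167.0 tilt z [ 0.011   0.0108 -0.9999] q [ 0.88  0.42 -0.3   0.   -0.84 -1.11] F [-0.3  0.4  0.9] grip 1.0
shift tool (mm) [ 2.4 -4.  97.1] turn about tool z -0.0 (also ±180)
```

```bash
python3 -m creep '[[0.0025,-0.003,0.03,0],[0,0,0.03,0],[0,0,0.02,0],[0,0,0,0]]' -1;  python3 - <<'E'
from h import *
go([.4715,.321,.005],166.5)
E
```

```text
time: 3.4
tool_pos: [0.477, 0.3263, 0.0278]
orientation: [0.01, 0.111, 0.994, 0.012]
contact_force: [-0.9, -1.2, -0.4]
gripper_width: 0.998
t 3.4 tcp [0.477  0.3263 0.0278] yaw x 167.2 tilt z [ 0.0226  0.0216 -0.9995] q [ 0.88  0.52 -0.37  0.01 -0.65 -1.11] F [-0.9 -1.2 -0.4] grip 0.998
shift tool (mm) [ 4.5 -7.  22.6] turn about tool z 0.7 (also ±180)
```

```bash
python3 -m creep '[[0.005,-0.007,0.022,0]]' -1;  python3 - <<'E'
from h import *
go([.4715,.321,.005],166.5)
E
```

```text
time: 3.5
tool_pos: [0.4746, 0.3248, 0.0098]
orientation: [0.014, 0.11, 0.994, 0.016]
contact_force: [-0.1, 0.2, 1.3]
gripper_width: 1.005
t 3.5 tcp [0.4746 0.3248 0.0098] yaw x 167.3 tilt z [ 0.0306  0.0291 -0.9991] q [ 0.88  0.54 -0.4   0.01 -0.59 -1.11] F [-0.1  0.2  1.3] grip 1.005
shift tool (mm) [ 2.3 -4.5  4.6] turn about tool z 0.8 (also ±180)
```

```bash
python3 -m creep '[[0.0025,-0.0045,0.003,0],[0,0,0,0]]' -1;  python3 - <<'E'
from h import *
go([.4715,.321,.005],166.5)
im=imaging.get_image('wrist'); C=cam('wrist'); cv2.imwrite('pics/w3.png',im)
E
```

```text
time: 3.7
tool_pos: [0.4713, 0.321, 0.0081]
orientation: [0.014, 0.11, 0.994, 0.016]
contact_force: [-0.4, 0.6, -0.0]
gripper_width: 0.999
t 3.7 tcp [0.4713 0.321  0.0081] yaw x 167.4 tilt z [ 0.031   0.0294 -0.9991] q [ 0.88  0.53 -0.42  0.01 -0.58 -1.11] F [-0.4  0.6 -0. ] grip 0.999
shift tool (mm) [-0.2 -0.1  3.1] turn about tool z 0.9 (also ±180)
```

View pics/w3.png

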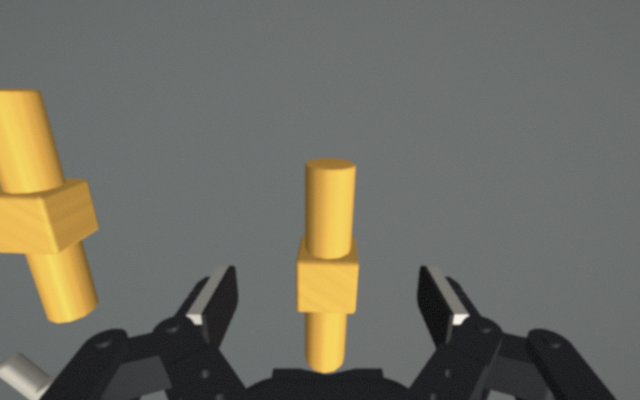

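The boss sits between the open fingers. Before closing I'll check where it is along the tube.

Run:
```python
from h import *
C=cam('wrist'); s,p,M=pose()
print('boss top',unproj(C,[(328,285)],.028), 'near end',unproj(C,[(330,163),(325,368)],.018))
for z in (-.0187,-.0137): print(p+M@[0,0,z], proj(C,[p+M@[0,0,z]]))
b=unproj(C,[(328,285)],.028)[0]; print('boss in tool',M.T@(b-p))
```

```text
boss top [[0.47000852 0.31802995 0.028     ]] near end [[0.45781664 0.26603101 0.018     ]
 [0.48509066 0.3772643  0.018     ]]
[0.47084946 0.32071587 0.0269833 ] [[327.52652009 288.84486009]]
[0.47100609 0.32086489 0.02198797] [[327.52138427 282.66366984]]
boss in tool [ 0.00020797 -0.00276633 -0.01982215]
```

```bash
python3 -m creep '[[0,-0.001,0.004,1],[0,0,0,0],[0,0,0,0],[0,0,0,0],[0,0,0,0]]' 1 50; python3 -m creep '[[0,0,0,0],[0,0,0,0],[0,0,0,0]]'; python3 -c "
from h import *
go([.4715,.321,.2],166.5)
cv2.imwrite('pics/w4.png',imaging.get_image('wrist'))"
```

```text
time: 4.25
tool_pos: [0.4739, 0.3231, 0.0087]
orientation: [0.016, 0.119, 0.993, 0.02]
contact_force: [0.5, -0.5, -0.1]
gripper_width: 0.318
time: 4.55
tool_pos: [0.4739, 0.3231, 0.0086]
orientation: [0.016, 0.119, 0.993, 0.02]
contact_force: [-0.3, -0.1, 0.4]
gripper_width: 0.319
t 4.55 tcp [0.4739 0.3231 0.0086] yaw x 166.3 tilt z [ 0.0372  0.036  -0.9987] q [ 0.88  0.53 -0.41  0.01 -0.57 -1.13] F [-0.3 -0.1  0.4] grip 0.319
shift tool (mm) [  -3.5    5.8 -191.3] turn about tool z -0.2 (also ±180)
```

View pics/w4.png

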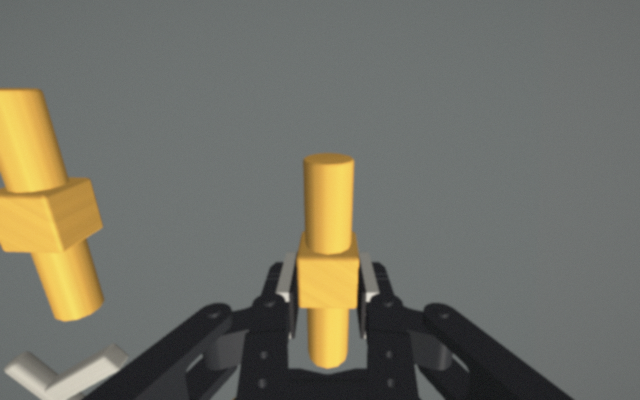

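The lug is gripped: opening is 0.319, about 27 mm. Now I'll lift it.

```bash
python3 -m creep '[[0,0,-0.045,0],[0,0,-0.045,0],[0,0,-0.045,0],[0,0,-0.03,0],[0,0,0,0]]'; python3 -c "
from h import *
go([.64,.05,.2],175)
cv2.imwrite('pics/w5.png',imaging.get_image('wrist'))"
```

```text
time: 5.1
tool_pos: [0.466, 0.3152, 0.1743]
orientation: [0.013, 0.119, 0.993, 0.015]
contact_force: [0.4, 0.4, -1.6]
gripper_width: 0.316
t 5.1 tcp [0.466  0.3152 0.1743] yaw x 166.3 tilt z [ 0.0287  0.0269 -0.9992] q [ 0.89  0.31 -0.26  0.01 -0.96 -1.13] F [ 0.4  0.4 -1.6] grip 0.316
shift tool (mm) [-232.5 -215.5  -27.9] turn about tool z -8.7 (also ±180)
```

View pics/w5.png

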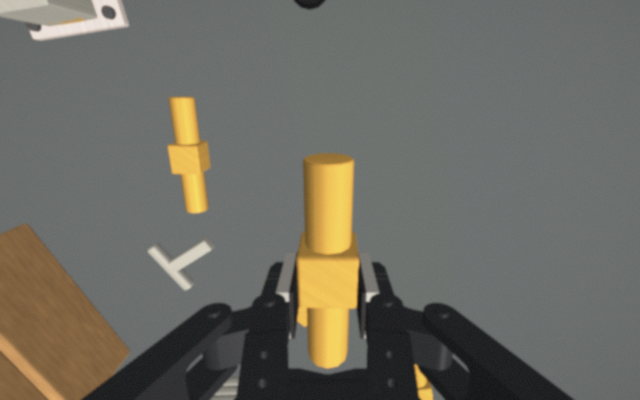

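The lug is held square, and its top end shows at (328,160). I'm moving it towards the clamp.

```bash
python3 -m creep '[[-0.033,-0.028,-0.008,-2],[-0.033,-0.028,-0.008,-2],[-0.033,-0.028,-0.008,-2],[-0.033,-0.028,-0.006,-2],[-0.03,-0.028,0,-1]]';python3 -m creep '[[-0.03,-0.02,0,0],[-0.03,-0.01,0,0],[0,0,0,0]]'; python3 -c "
from h import *
go([.64,.09,.2],175)
cv2.imwrite('pics/w6.png',imaging.get_image('wrist'))
cv2.imwrite('pics/t6.png',imaging.get_image('top'))"
```

```text
time: 5.65
tool_pos: [0.5973, 0.1458, 0.1911]
orientation: [0.004, 0.034, 0.999, 0.009]
contact_force: [0.3, 0.5, -2.5]
gripper_width: 0.316
time: 5.95
tool_pos: [0.656, 0.1045, 0.1811]
orientation: [-0.003, 0.038, 0.999, 0.007]
contact_force: [-0.7, 0.7, -1.9]
gripper_width: 0.315
t 5.95 tcp [0.656  0.1045 0.1811] yaw x 175.7 tilt z [-0.0059  0.0135 -0.9999] q [ 0.39  0.49  0.05 -0.02 -1.13 -0.46] F [-0.7  0.7 -1.9] grip 0.315
shift tool (mm) [ 15.  -15.5 -19. ] turn about tool z 0.7 (also ±180)
```

View pics/w6.png

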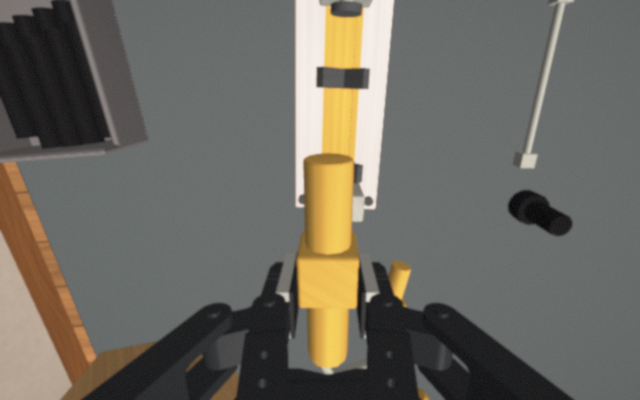

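The wrist view shows the plate's jaw end at (297,207) and (376,209). The far saddle is at (343,77), and the nose shows at (346,8). I'll fit the clamp's pose from these.

Run:
```python
from h import *
C=cam('wrist')
w=unproj(C,[(297,207),(376,209),(294.5,2),(394,2)],.01)[:,:2]; print(w.round(4),np.linalg.norm(w[0]-w[1]))
# saddle 2 (y=20) top z=.05: edges
s=unproj(C,[(317,70),(369,71),(317,86),(368,87)],.05)[:,:2]; print('saddle',s.round(4))
n=unproj(C,[(346,8)],.048); print('nose approx',n)
im=imaging.get_image('wrist'); cv2.imwrite('pics/w6c.png',cv2.resize(im[0:230,270:420],None,fx=2.6,fy=2.6,interpolation=cv2.INTER_CUBIC))
t=imaging.get_image('top'); cv2.imwrite('pics/t6c.png',cv2.resize(t[155:215,300:415],None,fx=6.5,fy=6.5,interpolation=cv2.INTER_CUBIC))
```

```text
[[ 0.6857  0.1341]
 [ 0.6028  0.1426]
 [ 0.6684 -0.0517]
 [ 0.5836 -0.0457]] 0.08332944551032707
saddle [[0.653  0.0053]
 [0.6118 0.009 ]
 [0.654  0.0172]
 [0.613  0.021 ]]
nose approx [[ 0.6276671  -0.03625954  0.048     ]]
```

View pics/w6c.png

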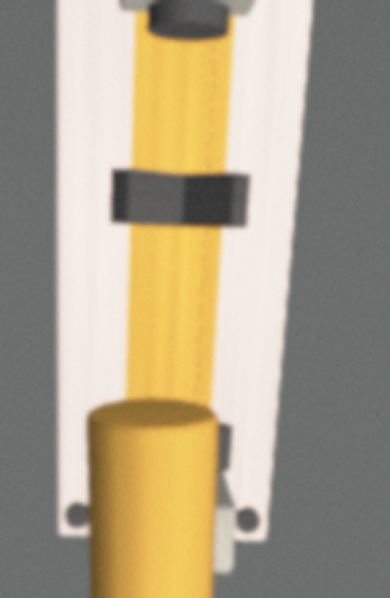

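```bash
cat >> h.py <<'E'
def toolM(pq): return R.from_quat([pq[1],pq[2],pq[3],pq[0]]).as_matrix()
Mg=toolM([.016,.119,.993,.02]); pg=np.array([.4739,.3231,.0086])
Lc=Mg.T@(np.array([.4712,.3206,.014])-pg); Ld=Mg.T@np.array([np.cos(np.radians(76.3)),np.sin(np.radians(76.3)),0])
yaw=np.radians(84.6); O=np.array([.6303,-.0122,0]); Yc=np.array([np.cos(yaw),np.sin(yaw),0]); Xc=np.array([np.sin(yaw),-np.cos(yaw),0])
def cl(x,y,z): return O+x*Xc+y*Yc+np.array([0,0,z])
def lug():
    s,p,M=pose(); c=p+M@Lc; d=M@Ld
    print('lug centre',c.round(4),'in clamp mm',(np.array([Xc,Yc,[0,0,1]])@(c-O)*1000).round(1),'dir',d.round(3),'yaw',np.degrees(np.arctan2(d[1],d[0])).round(2))
    return s,p,M,c,d
E
python3 - <<'E'
from h import *
print(Lc,Ld)
s,p,M,c,d=lug(); 
for y in (-55,55):
  for z in (.011,): print(proj(cam('wrist'),[c+d*y*.001]))
print(proj(cam('wrist'),[c+[0,0,.014]]))
dy=84.6-np.degrees(np.arctan2(d[1],d[0]))
go(p+cl(0,.05,.10)-c, np.degrees(np.arctan2(M[1,0],M[0,0]))+dy,False)
for X in [(-.0425,.15,.01),(.0425,.15,.01),(0,.02,.05)]: print(X,proj(cam('wrist'),[cl(*X)]),proj(cam('top'),[cl(*X)]))
E
```

```text
[ 0.00188453 -0.00282823 -0.00558119] [1.76091164e-05 9.99053178e-01 4.35057146e-02]
lug centre [0.6511 0.1045 0.189 ] in clamp mm [  9.7 118.1 189. ] dir [ 0.07   0.997 -0.03 ] yaw 85.97
[[332.11423078 158.34022802]]
[[330.80506036 353.42417002]]
[[331.9374815  285.02640335]]
t 6.15 tcp [0.6532 0.1073 0.1834] yaw x 176.0 tilt z [-0.0051  0.0143 -0.9999] q [ 0.4   0.48  0.05 -0.02 -1.14 -0.46] F [ 1.   1.  -2.1] grip 0.319
shift tool (mm) [ 10.8 -69.1  88.1] turn about tool z 1.4 (also ±180)
(-0.0425, 0.15, 0.01) [[376.74661417 205.82547479]] [[313.38863775 190.8445439 ]]
(0.0425, 0.15, 0.01) [[296.42174279 204.12225128]] [[316.20728098 167.43557767]]
(0, 0.02, 0.05) [[343.96538833  69.51614506]] [[351.96305404 181.79881025]]
```

View pics/t6c.png

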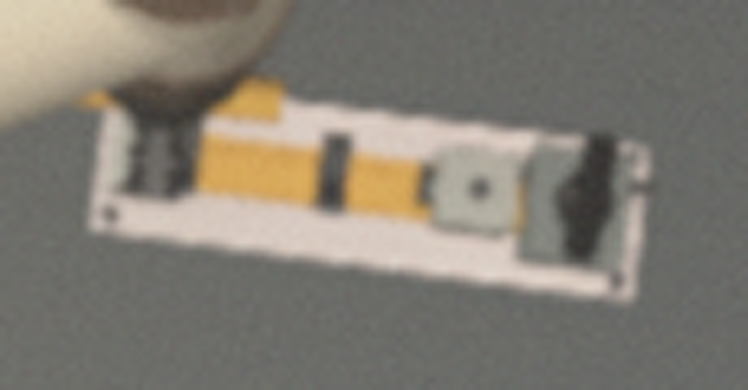

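The clamp model agrees with both views to within a couple of pixels. I'm setting the held lug's sideways offset to zero, because the grip centres it, then moving over the seat.

```bash
sed -i 's/^yaw=/Lc[0]=0\nyaw=/' h.py
cat >> h.py <<'E'
def golug(x,y,z):
    s,p,M,c,d=lug(); dy=84.6-np.degrees(np.arctan2(d[1],d[0]))
    go(p+cl(x,y,z)-c, np.degrees(np.arctan2(M[1,0],M[0,0]))+dy,False)
E
python3 -m creep '[[0.0065,-0.035,0,1.4],[0.0065,-0.034,0,0],[0,0,0,0]]'; python3 -c "
from h import *
golug(0,.05,.06)
cv2.imwrite('pics/w7.png',imaging.get_image('wrist'))"
```

```text
time: 6.45
tool_pos: [0.6314, 0.042, 0.182]
orientation: [-0.004, 0.044, 0.999, 0.007]
contact_force: [0.5, 0.3, -1.5]
gripper_width: 0.316
lug centre [0.6311 0.0391 0.1875] in clamp mm [ -4.   51.1 187.5] dir [ 0.088  0.996 -0.03 ] yaw 84.95
t 6.45 tcp [0.6314 0.042  0.182 ] yaw x 174.9 tilt z [-0.0066  0.0145 -0.9999] q [ 0.31  0.44 -0.03 -0.02 -1.1  -0.39] F [ 0.5  0.3 -1.5] grip 0.316
shift tool (mm) [ -5.   -2.9 127.5] turn about tool z 0.3 (also ±180)
```

View pics/w7.png

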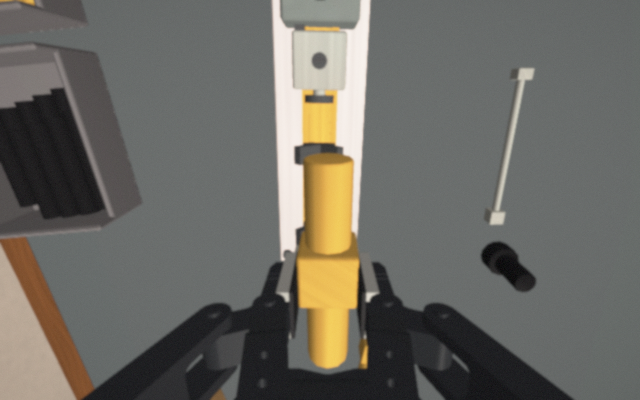

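The lug is above the track, about 4 mm to one side, with the nose showing at (319,98). I'm correcting that on the way down.

```bash
python3 -m creep '[[-0.005,-0.001,0.045,0],[0,0,0.045,0],[0,0,0,0]]'; python3 -c "
from h import *
golug(0,.05,.052)
cv2.imwrite('pics/w8.png',imaging.get_image('wrist'))
C=cam('wrist')
for X in [(0,.02,.05),(-.017,.02,.05),(.017,.02,.05),(-.021,-.026-.0+.0,.058)]: print(X,proj(C,[cl(*X)]))"
```

```text
time: 6.8
tool_pos: [0.6378, 0.0476, 0.0941]
orientation: [0.001, 0.041, 0.999, 0.009]
contact_force: [-1.1, -0.1, -2.7]
gripper_width: 0.315
lug centre [0.6375 0.0447 0.0996] in clamp mm [ 1.9 57.3 99.6] dir [ 0.083  0.996 -0.026] yaw 85.25
t 6.8 tcp [0.6378 0.0476 0.0941] yaw x 175.3 tilt z [ 0.0032  0.0178 -0.9998] q [ 0.32  0.53 -0.12 -0.02 -0.91 -0.39] F [-1.1 -0.1 -2.7] grip 0.315
shift tool (mm) [ 2.  -8.1 47.5] turn about tool z 0.7 (also ±180)
(0, 0.02, 0.05) [[336.19204411 167.58347578]]
(-0.017, 0.02, 0.05) [[364.161979   168.01715435]]
(0.017, 0.02, 0.05) [[308.2402945  167.15007918]]
(-0.021, -0.026, 0.058) [[377.78336698  87.53469813]]
```

View pics/w8.png

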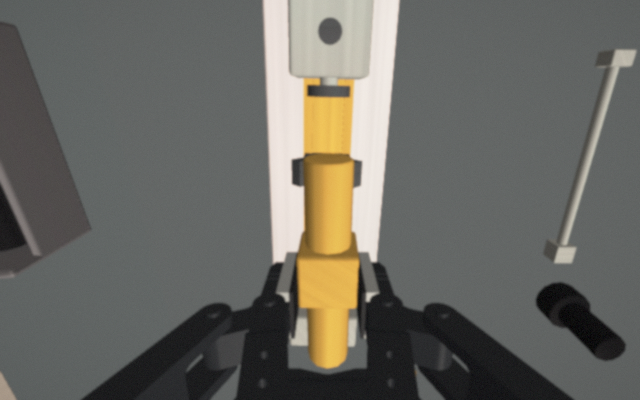

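In the image the saddle spans columns 292–361, so its centre is at about 326.5, but the model puts it at 336. The arm was still settling, so I'll let it come to rest and measure again.

```bash
python3 -m creep '[[0,-0.006,0,0],[0,0,0,0],[0,0,0,0]]'; python3 -c "
from h import *
golug(0,.05,.052)
C=cam('wrist')
im=imaging.get_image('wrist')
C2=cam('wrist'); print(C[2]-C2[2])
cv2.imwrite('pics/w9.png',im)
cv2.imwrite('pics/w9c.png',cv2.resize(im[0:270,240:420],None,fx=2.2,fy=2.2,interpolation=cv2.INTER_CUBIC))
for X in [(0,.02,.05),(-.021,.02,.05),(.021,.02,.05),(-.0425,.05,.01),(.0425,.05,.01),(-.0425,-.05,.01),(.0425,-.05,.01)]: print(X,proj(C,[cl(*X)]).round(1))"
```

```text
time: 7.15
tool_pos: [0.6436, 0.0439, 0.1046]
orientation: [0.01, 0.039, 0.999, 0.01]
contact_force: [-0.3, 0.2, -1.8]
gripper_width: 0.316
lug centre [0.6433 0.041  0.1101] in clamp mm [  7.9  54.2 110.1] dir [ 0.078  0.997 -0.022] yaw 85.55
t 7.15 tcp [0.6436 0.0439 0.1046] yaw x 175.6 tilt z [ 0.0205  0.0195 -0.9996] q [ 0.31  0.52 -0.11 -0.02 -0.92 -0.38] F [-0.3  0.2 -1.8] grip 0.316
shift tool (mm) [ 9.1 -5.3 57.8] turn about tool z 0.9 (also ±180)
[-1.71418243e-04 -2.89116034e-05  1.02423965e-04]
(0, 0.02, 0.05) [[342.7 170.7]]
(-0.021, 0.02, 0.05) [[376.  171.4]]
(0.021, 0.02, 0.05) [[309.5 169.9]]
(-0.0425, 0.05, 0.01) [[394.4 196.6]]
(0.0425, 0.05, 0.01) [[285.8 194.1]]
(-0.0425, -0.05, 0.01) [[407.9  56. ]]
(0.0425, -0.05, 0.01) [[281.8  53.7]]
```

View pics/w9c.png

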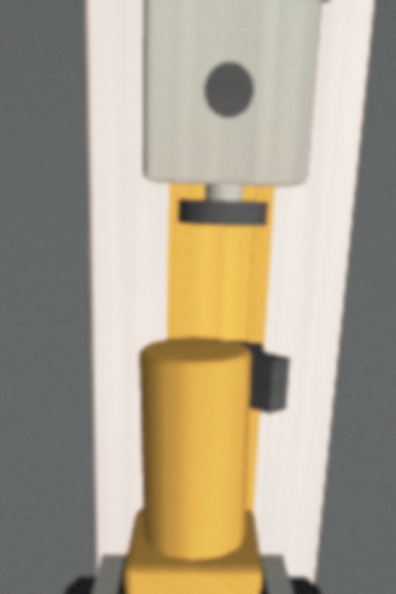

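At rest the model agrees to about 1 mm: the plate edges sit roughly 2 px left of the prediction. I'll shift the model and continue down slowly.

```bash
sed -i 's/O=np.array(\[.6303,-.0122,0\])/O=np.array([.6315,-.0122,0])/' h.py; python3 -m creep '[[0.008,-0.004,0.015,1],[0,0,0.015,0],[0,0,0,0],[0,0,0,0]]'; python3 -c "
from h import *
golug(0,.05,.05)"
```

```text
time: 7.6
tool_pos: [0.6391, 0.0417, 0.0799]
orientation: [0.015, 0.047, 0.999, 0.012]
contact_force: [-0.2, 0.2, -2.0]
gripper_width: 0.319
lug centre [0.6386 0.0387 0.0855] in clamp mm [ 2.3 51.4 85.5] dir [ 0.096  0.995 -0.019] yaw 84.51
t 7.6 tcp [0.6391 0.0417 0.0799] yaw x 174.5 tilt z [ 0.0313  0.022  -0.9993] q [ 0.31  0.53 -0.16 -0.02 -0.84 -0.4 ] F [-0.2  0.2 -2. ] grip 0.319
shift tool (mm) [ 3.3 -2.2 35.3] turn about tool z -0.1 (also ±180)
```

```bash
python3 -m creep '[[0.004,-0.002,0.02,0],[0,0,0,0],[0,0,0,0]]'; python3 -c "
from h import *
golug(0,.05,.05)
C=cam('wrist'); im=imaging.get_image('wrist'); cv2.imwrite('pics/w10.png',im)
for X in [(0,.02,.05),(-.021,.02,.05),(.021,.02,.05)]: print(X,proj(C,[cl(*X)]).round(1))"
```

```text
time: 7.9
tool_pos: [0.6384, 0.041, 0.0639]
orientation: [0.019, 0.047, 0.999, 0.012]
contact_force: [-0.1, 0.4, -1.3]
gripper_width: 0.315
lug centre [0.638  0.038  0.0694] in clamp mm [ 1.7 50.6 69.4] dir [ 0.095  0.995 -0.017] yaw 84.56
t 7.9 tcp [0.6384 0.041  0.0639] yaw x 174.6 tilt z [ 0.0386  0.0231 -0.999 ] q [ 0.31  0.55 -0.18 -0.01 -0.8  -0.4 ] F [-0.1  0.4 -1.3] grip 0.315
shift tool (mm) [ 2.4 -1.1 19.3] turn about tool z -0.0 (also ±180)
(0, 0.02, 0.05) [[332.3 196.6]]
(-0.021, 0.02, 0.05) [[373.3 197.1]]
(0.021, 0.02, 0.05) [[291.6 196. ]]
```

View pics/w10.png

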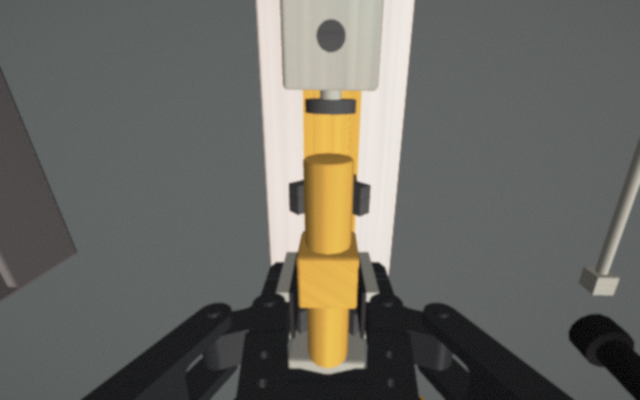

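The saddle spans columns 289–370 and the lug's axis is at column 328, so they're aligned. The lug's near end is clear of the jaw. I'm lowering it in.

```bash
python3 -m creep '[[0.002,-0.001,0.012,0],[0,0,0,0]]'; python3 -m creep '[[0.001,0,0.006,0],[0,0,0,0]]'; python3 -c "
from h import *
golug(0,.05,.048)"
```

```text
time: 8.15
tool_pos: [0.6372, 0.0407, 0.0524]
orientation: [0.019, 0.047, 0.999, 0.013]
contact_force: [-0.3, -0.4, -2.6]
gripper_width: 0.313
time: 8.35
tool_pos: [0.6373, 0.0411, 0.0465]
orientation: [0.021, 0.047, 0.999, 0.013]
contact_force: [0.4, -0.7, -1.4]
gripper_width: 0.315
lug centre [0.6368 0.0382 0.052 ] in clamp mm [ 0.6 50.6 52. ] dir [ 0.095  0.995 -0.015] yaw 84.56
t 8.35 tcp [0.6373 0.0411 0.0465] yaw x 174.6 tilt z [ 0.0423  0.0243 -0.9988] q [ 0.31  0.56 -0.2  -0.01 -0.76 -0.4 ] F [ 0.4 -0.7 -1.4] grip 0.315
shift tool (mm) [ 0.7 -0.7  4. ] turn about tool z -0.0 (also ±180)
```

```bash
python3 -m creep '[[0,0,0.003,0],[0,0,0,0]]'; python3 -m creep '[[0,0,0.003,0],[0,0,0,0]]'; python3 -c "
from h import *
golug(0,.05,.048)"
```

```text
time: 8.55
tool_pos: [0.6387, 0.0414, 0.0442]
orientation: [0.022, 0.047, 0.999, 0.013]
contact_force: [0.2, 0.0, -1.7]
gripper_width: 0.315
time: 8.75
tool_pos: [0.6398, 0.0416, 0.0432]
orientation: [0.023, 0.046, 0.999, 0.013]
contact_force: [-0.5, -0.7, -1.3]
gripper_width: 0.316
lug centre [0.6392 0.0386 0.0487] in clamp mm [ 2.9 51.3 48.7] dir [ 0.094  0.995 -0.015] yaw 84.6
t 8.75 tcp [0.6398 0.0416 0.0432] yaw x 174.6 tilt z [ 0.0472  0.0247 -0.9986] q [ 0.31  0.57 -0.2  -0.01 -0.75 -0.4 ] F [-0.5 -0.7 -1.3] grip 0.316
shift tool (mm) [ 3.  -1.3  0.5] turn about tool z -0.0 (also ±180)
```

```bash
python3 -m creep '[[0.0035,-0.001,0.003,0],[0,0,0,0]]'; python3 -m creep '[[0.001,0,0.003,0],[0,0,0,0]]'; python3 -c "
from h import *
golug(0,.05,.048)
im=imaging.get_image('wrist'); cv2.imwrite('pics/w11.png',im)"
```

```text
time: 8.95
tool_pos: [0.64, 0.0416, 0.0434]
orientation: [0.028, 0.046, 0.998, 0.014]
contact_force: [-0.9, -0.1, -1.6]
gripper_width: 0.314
time: 9.15
tool_pos: [0.6398, 0.0417, 0.0434]
orientation: [0.029, 0.045, 0.998, 0.014]
contact_force: [-1.3, -0.0, -1.4]
gripper_width: 0.315
lug centre [0.6392 0.0388 0.0489] in clamp mm [ 2.9 51.5 48.9] dir [ 0.092  0.996 -0.013] yaw 84.73
t 9.15 tcp [0.6398 0.0417 0.0434] yaw x 174.8 tilt z [ 0.0591  0.0256 -0.9979] q [ 0.31  0.57 -0.21 -0.01 -0.73 -0.4 ] F [-1.3 -0.  -1.4] grip 0.315
shift tool (mm) [ 2.9 -1.5  0.7] turn about tool z 0.1 (also ±180)
```

View pics/w11.png

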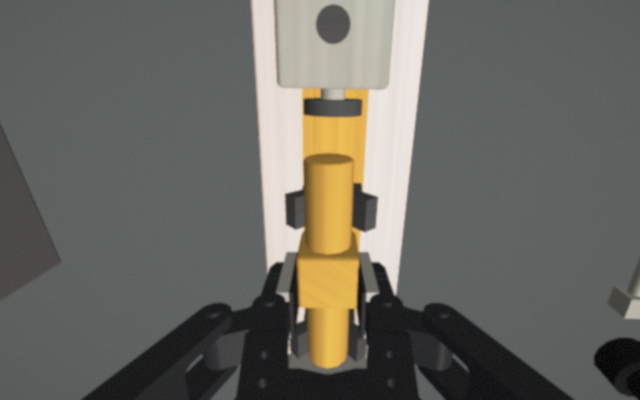

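The lug has stopped descending at about 48.9 mm, which is the seat height of 48. It's bearing on the saddles (columns 286–377). I'll open the fingers.

```bash
python3 -m creep '[[0,0,0,0],[0,0,0,0],[0,0,0,0],[0,0,0,0]]' -0.3; python3 -c "
from h import *
go([.64,.04,.15],174.6)
im=imaging.get_image('wrist'); cv2.imwrite('pics/w12.png',im)"
```

```text
time: 9.6
tool_pos: [0.6383, 0.0415, 0.0408]
orientation: [0.027, 0.045, 0.999, 0.014]
contact_force: [-0.5, 0.1, -0.2]
gripper_width: 0.65
t 9.6 tcp [0.6383 0.0415 0.0408] yaw x 174.8 tilt z [ 0.0547  0.0247 -0.9982] q [ 0.31  0.57 -0.21 -0.01 -0.73 -0.4 ] F [-0.5  0.1 -0.2] grip 0.65
shift tool (mm) [  -7.5    1.9 -109. ] turn about tool z 0.2 (also ±180)
```

View pics/w12.png

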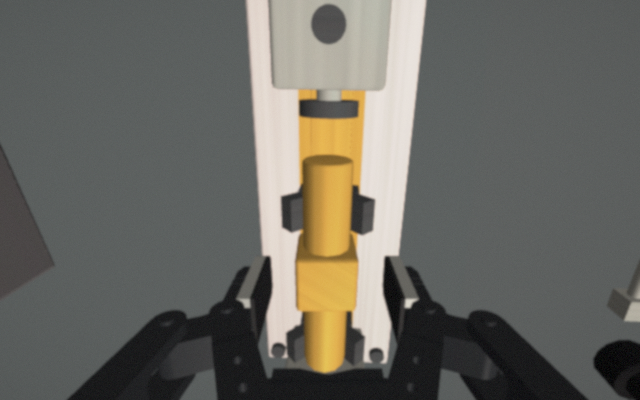

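The picture shows the lug seated in both saddles, at rows 212 and 343, and the fingers are off it. I'm retreating straight up, then moving to the knob.

```bash
python3 -m creep '[[0,0,-0.03,0],[0,0,-0.045,0],[0,0,-0.045,0],[0,0,-0.03,0],[0,0,0,0]]'; python3 -c "
from h import *
C=cam('top')
e=unproj(C,[(388.5,194.2),(392.3,176.5)],.088); print('bar',e.round(3),e.mean(0).round(4),np.degrees(np.arctan2(*(e[1]-e[0])[1::-1])))
print(cl(0,-.112,.077))
k=cl(0,-.112,.2)
go(k,-90,False)
im=imaging.get_image('wrist'); cv2.imwrite('pics/w13.png',im)"
```

```text
time: 10.15
tool_pos: [0.6292, 0.0371, 0.1932]
orientation: [0.024, 0.045, 0.999, 0.012]
contact_force: [0.0, -0.5, 0.3]
gripper_width: 0.646
bar [[ 0.588 -0.112  0.088]
 [ 0.648 -0.124  0.088]] [ 0.6179 -0.1183  0.088 ] -11.604582518092327
[ 0.62095987 -0.12370294  0.077     ]
t 10.15 tcp [0.6292 0.0371 0.1932] yaw x 174.8 tilt z [ 0.0484  0.0222 -0.9986] q [ 0.31  0.4  -0.07 -0.01 -1.05 -0.4 ] F [ 0.  -0.5  0.3] grip 0.646
shift tool (mm) [  -6.8 -160.7  -10.8] turn about tool z -95.2 (also ±180)
```

View pics/w13.png

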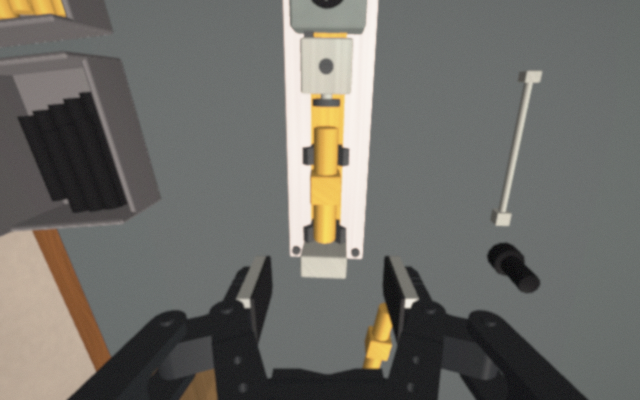

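The lug lies in both saddles, with its tube running from (326,128) to (325,240), clear of both the jaw and the nose. Next I move over the knob.

```bash
python3 -m creep '[[-0.002,-0.045,-0.003,0],[-0.002,-0.045,-0.003,0],[-0.002,-0.045,-0.003,0],[0,-0.02,0,-8.5],[0,0,0,-8.5]]'; python3 -m creep '[[0,0,0,-8.5],[0,0,0,-8.5],[0,0,0,-8.5],[0,0,0,-8.5],[0,0,0,-8.5]]';python3 -m creep '[[0,0,0,-8.5],[0,0,0,-8.5],[0,0,0,-6],[0,0,0,0]]'; python3 -c "
from h import *
go(cl(0,-.112,.17),-101.6,False)
C=cam('wrist')
im=imaging.get_image('wrist'); cv2.imwrite('pics/w14.png',im)
print(proj(C,[cl(0,-.112,.088)]))
for d in imaging.silhouettes('knob','wrist')[:2]:
    m=d['mask']; ys,xs=np.nonzero(m); print(d['confidence'],d['point'],cv2.minAreaRect((unproj(C,np.c_[xs,ys],.085)[:,:2]*1000).astype(np.float32)))
"
```

```text
time: 10.7
tool_pos: [0.6165, -0.1212, 0.1888]
orientation: [0.018, -0.109, 0.994, 0.01]
contact_force: [0.6, 0.6, 0.0]
gripper_width: 0.652
time: 11.2
tool_pos: [0.6115, -0.1231, 0.1781]
orientation: [0.013, -0.467, 0.884, 0.007]
contact_force: [-0.3, -0.0, -0.1]
gripper_width: 0.655
time: 11.6
tool_pos: [0.6078, -0.1227, 0.1699]
orientation: [0.009, -0.637, 0.771, 0.01]
contact_force: [-0.6, -0.4, -0.9]
gripper_width: 0.652
t 11.6 tcp [ 0.6078 -0.1227  0.1699] yaw x -100.8 tilt z [ 0.0022  0.0266 -0.9996] q [ 0.05  0.43 -0.08 -0.03 -1.06  1.35] F [-0.6 -0.4 -0.9] grip 0.652
shift tool (mm) [ -1.5 -13.1  -0.1] turn about tool z 0.8 (also ±180)
[[327.85927188 195.14522835]]
0.63 [326.6, 186.7] ((623.0123901367188, -121.49593353271484), (27.595901489257812, 65.6541748046875), 79.89041137695312)
```

View pics/w14.png

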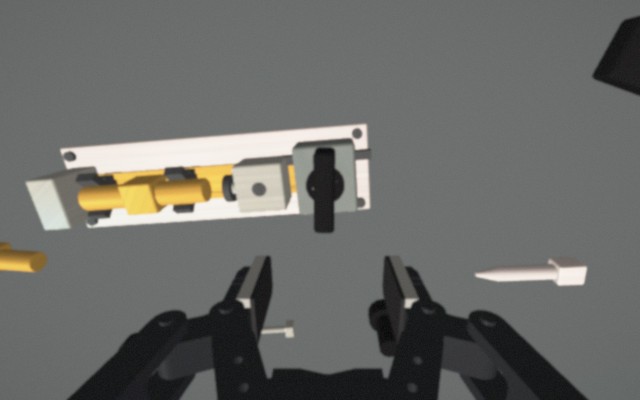

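The bar's top runs from (324,149) to (325,231), square to the jaws already. I'll work out its centre.

```bash
python3 -c "
from h import *
C=cam('wrist')
e=unproj(C,[(324,149),(324.5,231)],.088); k=e.mean(0); print(e.round(4),k.round(4),np.degrees(np.arctan2(*(e[0]-e[1])[1::-1])),cl(0,-.112,.088))
n=unproj(C,[(230,188)],.048)[0]; print('nose y in clamp',Yc@(n-O))
s,p,M=pose()
go([.6215,-.1225,.13],-100.4,False)
"
```

```text
[[ 0.6551 -0.1275  0.088 ]
 [ 0.5929 -0.1157  0.088 ]] [ 0.624  -0.1216  0.088 ] -10.748734890678207 [ 0.62095987 -0.12370294  0.088     ]
nose y in clamp -0.02508935763443106
t 11.7 tcp [ 0.6079 -0.1228  0.1702] yaw x -101.0 tilt z [ 0.0026  0.0266 -0.9996] q [ 0.05  0.42 -0.08 -0.03 -1.06  1.35] F [-0.3  0.1  0.4] grip 0.651
shift tool (mm) [ -1.8 -13.4  40.2] turn about tool z -0.6 (also ±180)
```

```bash
python3 -m creep '[[-0.002,-0.0148,0.02,0],[0,0,0.02,0],[0,0,0,0],[0,0,0,0]]' -0.3; python3 -c "
from h import *
go([.623,-.1222,.062],-100.6,False)
C=cam('wrist')
im=imaging.get_image('wrist'); cv2.imwrite('pics/w15.png',im)
print(proj(C,[[.623,-.1222,.088]]))
"
```

```text
time: 12.1
tool_pos: [0.6235, -0.1227, 0.1288]
orientation: [0.009, -0.634, 0.774, 0.009]
contact_force: [0.3, 0.5, -0.0]
gripper_width: 0.652
t 12.1 tcp [ 0.6235 -0.1227  0.1288] yaw x -101.4 tilt z [ 0.0024  0.0261 -0.9997] q [ 0.05  0.49 -0.09 -0.03 -0.99  1.34] F [ 0.3  0.5 -0. ] grip 0.652
shift tool (mm) [ 1.4  0.4 66.8] turn about tool z -0.8 (also ±180)
[[328.06444804 235.40790495]]
```

View pics/w15.png

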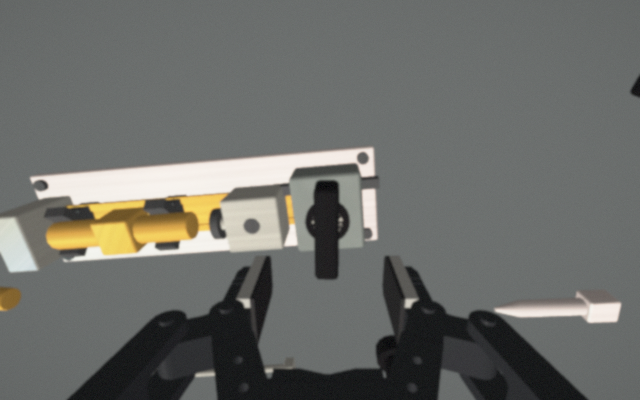

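```bash
python3 -c "
from h import *
C=cam('wrist'); print(unproj(C,[(327,230),(326,181),(326.5,278)],.088).round(4), unproj(C,[(328,222)],.06))"
python3 -m creep '[[0.001,-0.001,0.025,-0.5],[0,0,0.02,0],[0,0,0,0],[0,0,0,0]]'; python3 -c "
from h import *
go([.6235,-.1222,.062],-100.6,False)
C=cam('wrist')
im=imaging.get_image('wrist'); cv2.imwrite('pics/w16.png',im)
print(proj(C,[[.6235,-.1222,.088]]))
"
```

```text
[[ 0.6265 -0.1222  0.088 ]
 [ 0.6578 -0.1278  0.088 ]
 [ 0.5925 -0.115   0.088 ]] [[ 0.6204932  -0.12093518  0.06      ]]
time: 12.55
tool_pos: [0.627, -0.1229, 0.0883]
orientation: [0.012, -0.637, 0.771, 0.006]
contact_force: [0.5, 0.3, 1.2]
gripper_width: 0.646
t 12.55 tcp [ 0.627  -0.1229  0.0883] yaw x -100.9 tilt z [ 0.0113  0.0256 -0.9996] q [ 0.05  0.53 -0.13 -0.03 -0.9   1.35] F [0.5 0.3 1.2] grip 0.646
shift tool (mm) [ 0.7  3.8 26.3] turn about tool z -0.3 (also ±180)
[[326.87156941 274.00473443]]
```

View pics/w16.png

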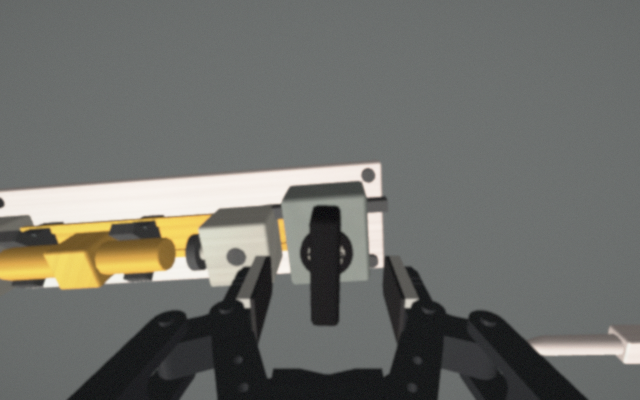

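The bar runs from (326,207) to (325,325), centred between the pads at columns 260 and 395. I'll narrow the fingers so the left one stays off the block, then finish the descent.

```bash
python3 -m creep '[[0,0.0035,0.006,0],[0,0,0,0],[0,0,0,0]]' 0.15;python3 -m creep '[[0,0.0015,0.018,0],[0,0,0,0],[0,0,0,0]]'; python3 -c "
from h import *
go([.6235,-.1222,.063],-100.6,False)
C=cam('wrist')
im=imaging.get_image('wrist'); cv2.imwrite('pics/w17.png',im)
"
```

```text
time: 12.9
tool_pos: [0.6248, -0.122, 0.0852]
orientation: [0.015, -0.637, 0.771, 0.005]
contact_force: [0.4, 0.1, -0.4]
gripper_width: 0.425
time: 13.2
tool_pos: [0.625, -0.1214, 0.0692]
orientation: [0.016, -0.637, 0.771, 0.003]
contact_force: [-0.2, -0.4, 1.0]
gripper_width: 0.426
t 13.2 tcp [ 0.625  -0.1214  0.0692] yaw x -100.9 tilt z [ 0.0206  0.0251 -0.9995] q [ 0.05  0.55 -0.16 -0.03 -0.85  1.35] F [-0.2 -0.4  1. ] grip 0.426
shift tool (mm) [1.2 1.4 6.1] turn about tool z -0.3 (also ±180)
```

View pics/w17.png

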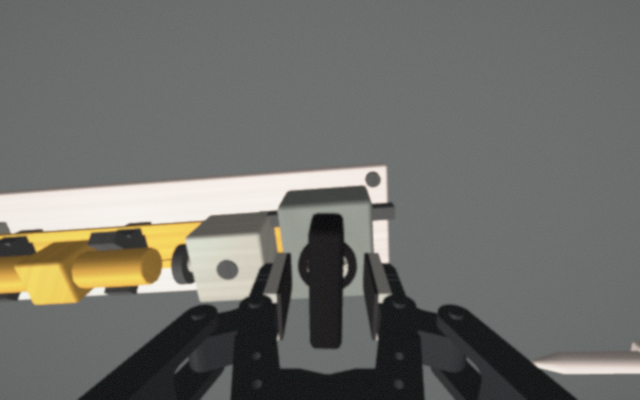

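The fingers straddle the bar. I'll go down 5 mm and close.

```bash
python3 -m creep '[[0.0005,0.001,0.006,0],[0,0,0,0]]';python3 -m creep '[[0,0,0,0],[0,0,0,0],[0,0,0,0],[0,0,0,0]]' 1 70; python3 -c "
from h import *
go([.6235,-.1222,.065],-100.6,False); print(manip.observe()['wrist_torque'])
"
```

```text
time: 13.45
tool_pos: [0.6241, -0.1215, 0.0636]
orientation: [0.016, -0.637, 0.771, 0.003]
contact_force: [-0.0, 0.4, -0.4]
gripper_width: 0.425
time: 13.85
tool_pos: [0.6244, -0.1208, 0.0641]
orientation: [0.016, -0.637, 0.771, 0.003]
contact_force: [0.1, 1.1, -1.4]
gripper_width: 0.173
t 13.85 tcp [ 0.6244 -0.1208  0.0641] yaw x -100.8 tilt z [ 0.0217  0.0253 -0.9994] q [ 0.05  0.55 -0.16 -0.03 -0.83  1.35] F [ 0.1  1.1 -1.4] grip 0.173
shift tool (mm) [ 1.6  0.6 -0.9] turn about tool z -0.2 (also ±180)
[-0.49577152  0.09557154 -0.16378326]
```

```bash
python3 -m creep '[[0,0,0,8],[0,0,0,8],[0,0,0,8],[0,0,0,8],[0,0,0,8]]'; python3 -c "
from h import *
go([.6244,-.1208,.064],-100.6,False); print(manip.observe()['wrist_torque'])
cv2.imwrite('pics/w18.png',imaging.get_image('wrist'))
"
```

```text
time: 14.35
tool_pos: [0.6233, -0.1225, 0.0641]
orientation: [0.012, -0.326, 0.945, 0.007]
contact_force: [0.3, 1.3, -0.7]
gripper_width: 0.171
t 14.35 tcp [ 0.6233 -0.1225  0.0641] yaw x -142.0 tilt z [ 0.0173  0.0207 -0.9996] q [ 0.05  0.55 -0.17 -0.03 -0.84  0.63] F [ 0.3  1.3 -0.7] grip 0.171
shift tool (mm) [-1.9  0.7  0.2] turn about tool z -41.4 (also ±180)
[-0.55170868  0.2497369   0.12118247]
```

View pics/w18.png

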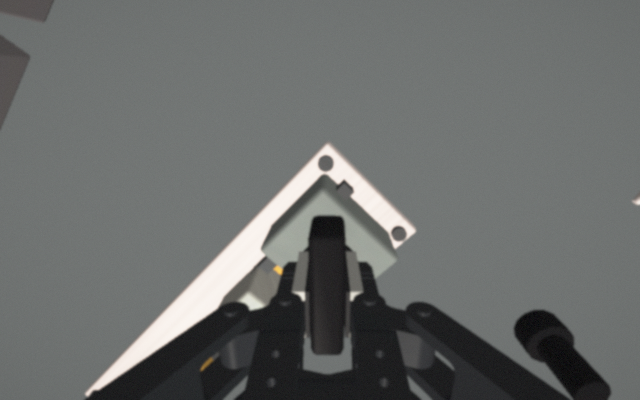

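The bar stays in the jaws and turns with them, and the forces are about 1 N. I'll keep turning.

```bash
for i in 1; do python3 -m creep '[[0,0,0,8],[0,0,0,8],[0,0,0,8],[0,0,0,8],[0,0,0,8]]'; python3 -m creep '[[0,0,0,8],[0,0,0,8],[0,0,0,8],[0,0,0,8],[0,0,0,8]]'; done; python3 -c "
from h import *
go([.6236,-.1217,.064],-100.6,False); print(manip.observe()['wrist_torque'])
"
```

```text
time: 14.9
tool_pos: [0.6214, -0.1231, 0.0641]
orientation: [0.006, 0.024, 1.0, 0.009]
contact_force: [-1.1, 1.6, 0.7]
gripper_width: 0.177
time: 15.4
tool_pos: [0.6196, -0.1224, 0.064]
orientation: [-0.0, 0.369, 0.929, 0.009]
contact_force: [-2.1, 1.8, 1.0]
gripper_width: 0.174
t 15.4 tcp [ 0.6196 -0.1224  0.064 ] yaw x 136.6 tilt z [ 0.0069  0.0176 -0.9998] q [ 0.05  0.55 -0.17 -0.02 -0.84 -0.79] F [-2.1  1.8  1. ] grip 0.174
shift tool (mm) [-2.4  3.3  0.1] turn about tool z -122.8 (also ±180)
[-0.03534425  0.26324897  0.2098081 ]
```

```bash
python3 -m creep '[[-0.0005,0.0005,0,8],[0,0,0,8],[0,0,0,8],[0,0,0,8],[0,0,0,8]]'; python3 -c "
from h import *
go([.6225,-.1215,.064],-100.6,False); print(manip.observe()['wrist_torque'])
cv2.imwrite('pics/w19.png',imaging.get_image('wrist'))
cv2.imwrite('pics/t19.png',cv2.resize(imaging.get_image('side')[160:290,290:430],None,fx=4,fy=4))
"
```

```text
time: 15.9
tool_pos: [0.6187, -0.1208, 0.0641]
orientation: [-0.005, 0.669, 0.743, 0.008]
contact_force: [-0.1, 3.6, -0.5]
gripper_width: 0.169
t 15.9 tcp [ 0.6187 -0.1208  0.0641] yaw x 96.0 tilt z [ 0.0031  0.0177 -0.9998] q [ 0.05  0.55 -0.17 -0.02 -0.85 -1.5 ] F [-0.1  3.6 -0.5] grip 0.169
shift tool (mm) [-1.1  3.7  0.1] turn about tool z -163.4 (also ±180)
[-0.06096267  0.1539476   0.18057213]
```

View pics/w19.png

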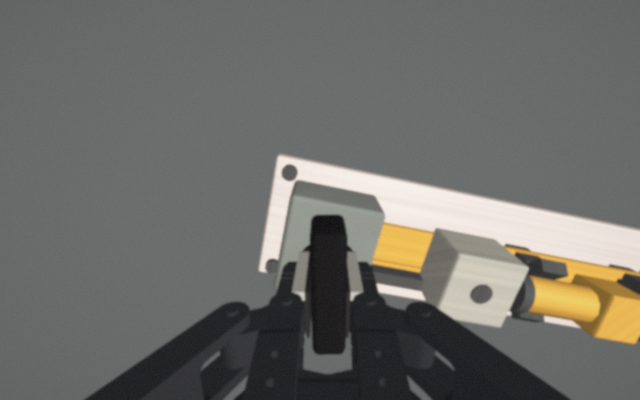

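View pics/t19.png

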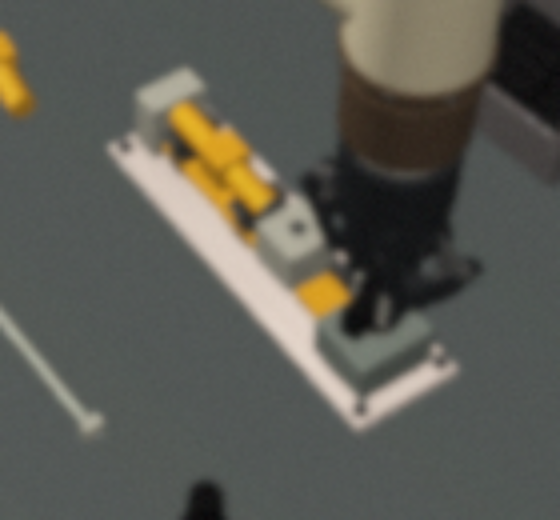

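The block has followed and its nose meets the lug's end at about (530,297). In the side view the lug lies against the jaw. I'll keep turning towards the end stop and watch the moment.

```bash
python3 -m creep '[[0,0.001,0,6],[0,0,0,6]]'; python3 -c "
from h import *
go([.6225,-.1215,.064],-100.6,False); print(manip.observe()['wrist_torque'])"; python3 -m creep '[[0,0.001,0,5],[0,0,0,5]]'; python3 -c "
from h import *
go([.6225,-.1215,.064],-100.6,False); print(manip.observe()['wrist_torque'])"
```

```text
time: 16.2
tool_pos: [0.6186, -0.1203, 0.0641]
orientation: [-0.006, 0.74, 0.673, 0.006]
contact_force: [1.1, 3.8, -1.0]
gripper_width: 0.175
t 16.2 tcp [ 0.6186 -0.1203  0.0641] yaw x 84.6 tilt z [ 4.000e-04  1.770e-02 -9.998e-01] q [ 0.06  0.55 -0.17 -0.02 -0.85 -1.71] F [ 1.1  3.8 -1. ] grip 0.175
shift tool (mm) [-0.8  3.9  0. ] turn about tool z -174.8 (also ±180)
[-0.08663731 -0.1891765   0.21425638]
time: 16.4
tool_pos: [0.6187, -0.1198, 0.0641]
orientation: [-0.008, 0.794, 0.608, 0.005]
contact_force: [-0.5, 2.9, -1.3]
gripper_width: 0.167
t 16.4 tcp [ 0.6187 -0.1198  0.0641] yaw x 74.9 tilt z [-0.0019  0.0178 -0.9998] q [ 0.06  0.55 -0.17 -0.02 -0.85 -1.88] F [-0.5  2.9 -1.3] grip 0.167
shift tool (mm) [-0.6  4.1  0. ] turn about tool z 175.5 (also ±180)
[-0.19106751 -0.226095    0.2241549 ]
```

Turned about 184° so far, with a moment of 0.22 N m, so it isn't at the stop yet.

```bash
python3 -m creep '[[0,0,0,4],[0,0,0,0]]'; python3 -c "
from h import *
go([.6225,-.1215,.064],-100.6,False); print(manip.observe()['wrist_torque'])"; python3 -m creep '[[0,0,0,4],[0,0,0,0]]'; python3 -c "
from h import *
go([.6225,-.1215,.064],-100.6,False); print(manip.observe()['wrist_torque'])"; python3 -m creep '[[0,0,0,4],[0,0,0,0]]'; python3 -c "
from h import *
go([.6225,-.1215,.064],-100.6,False); print(manip.observe()['wrist_torque'])"
```

```text
time: 16.6
tool_pos: [0.6187, -0.1197, 0.0641]
orientation: [-0.008, 0.812, 0.583, 0.004]
contact_force: [-0.8, 2.3, -0.8]
gripper_width: 0.17
t 16.6 tcp [ 0.6187 -0.1197  0.0641] yaw x 71.3 tilt z [-0.0018  0.0175 -0.9998] q [ 0.06  0.55 -0.17 -0.02 -0.85 -1.94] F [-0.8  2.3 -0.8] grip 0.17
shift tool (mm) [-0.5  4.2  0. ] turn about tool z 171.9 (also ±180)
[-0.54041517  0.10860238 -0.02471691]
time: 16.8
tool_pos: [0.6187, -0.1194, 0.064]
orientation: [-0.008, 0.829, 0.559, 0.004]
contact_force: [-0.9, 2.8, -0.6]
gripper_width: 0.167
t 16.8 tcp [ 0.6187 -0.1194  0.064 ] yaw x 68.0 tilt z [-0.0022  0.0171 -0.9999] q [ 0.06  0.55 -0.17 -0.02 -0.85 -2.  ] F [-0.9  2.8 -0.6] grip 0.167
shift tool (mm) [-0.5  4.3 -0.1] turn about tool z 168.6 (also ±180)
[-0.30928786  0.15774465  0.61165382]
time: 17.0
tool_pos: [0.6187, -0.1193, 0.064]
orientation: [-0.007, 0.843, 0.538, 0.003]
contact_force: [-0.5, 0.8, -0.8]
gripper_width: 0.17
t 17.0 tcp [ 0.6187 -0.1193  0.064 ] yaw x 65.1 tilt z [-0.0034  0.0149 -0.9999] q [ 0.06  0.55 -0.17 -0.02 -0.85 -2.05] F [-0.5  0.8 -0.8] grip 0.17
shift tool (mm) [-0.4  4.3  0. ] turn about tool z 165.7 (also ±180)
[-0.01049217  0.12587995  1.92727688]
```

The moment rose sharply from 0.22 to 0.6 and then 1.9 N m, so the knob is against its end stop. Before letting go I'll check that the bar isn't slipping in the jaws.

```bash
python3 -c "
from h import *
C=cam('wrist'); cv2.imwrite('pics/w20.png',imaging.get_image('wrist'))"
```

```text
(no output)
```

View pics/w20.png

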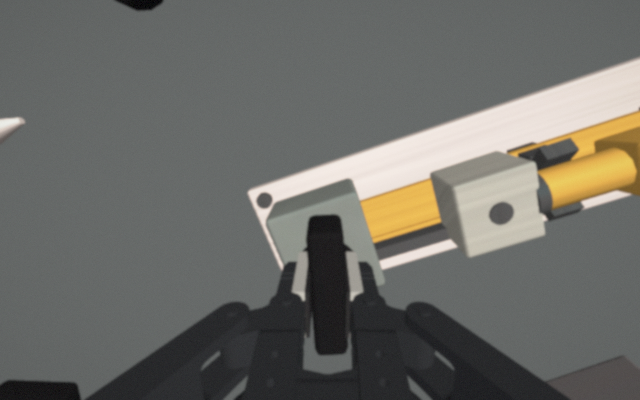

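The bar now sits about 3° skew in the pads, top at 324 and bottom at 331. So the gripper has slipped a little on a knob that won't turn further, which confirms the stop. Now I'll release and rise.

```bash
python3 -m creep '[[0,0,0,0],[0,0,0,0],[0,0,0,0],[0,0,0,0]]' -0.1; python3 -m creep '[[0,0,-0.02,0],[0,0,-0.04,0],[0,0,-0.04,0],[0,0,-0.04,0],[0,0,0,0]]'; python3 -c "
from h import *
go([.6225,-.1215,.064],-100.6,False)
C=cam('wrist'); im=imaging.get_image('wrist'); cv2.imwrite('pics/w21.png',im)
cv2.imwrite('pics/s21.png',cv2.resize(imaging.get_image('side')[160:290,290:430],None,fx=4,fy=4))"
```

```text
time: 17.45
tool_pos: [0.6191, -0.1203, 0.0642]
orientation: [-0.008, 0.845, 0.535, 0.004]
contact_force: [-0.4, 1.0, -0.3]
gripper_width: 0.55
time: 17.95
tool_pos: [0.6185, -0.1243, 0.2081]
orientation: [-0.009, 0.847, 0.532, 0.003]
contact_force: [0.7, -0.2, 0.5]
gripper_width: 0.548
t 17.95 tcp [ 0.6185 -0.1243  0.2081] yaw x 64.3 tilt z [-0.0042  0.0183 -0.9998] q [ 0.05  0.41  0.   -0.02 -1.16 -2.06] F [ 0.7 -0.2  0.5] grip 0.548
shift tool (mm) [  2.2   4.1 144.1] turn about tool z 164.9 (also ±180)
```

View pics/w21.png

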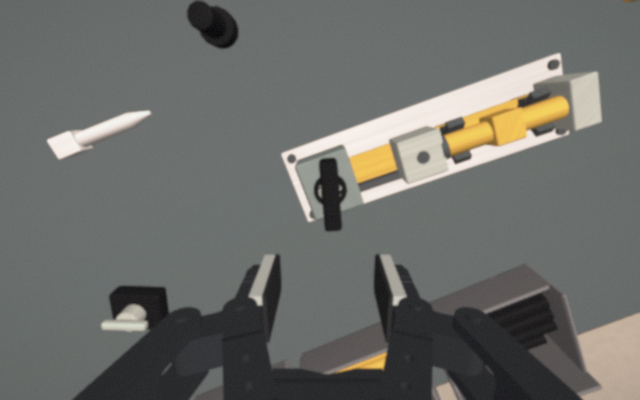

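View pics/s21.png

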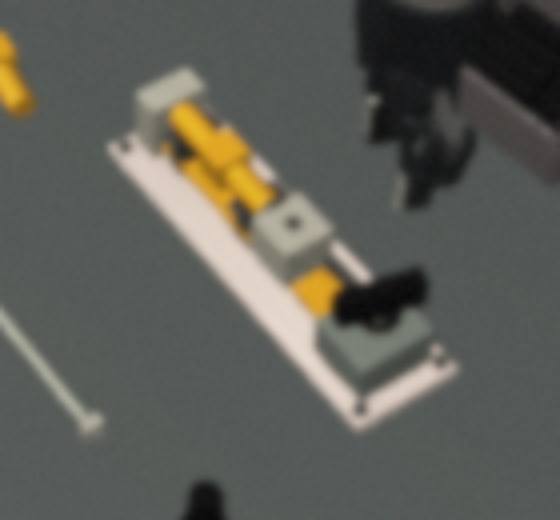

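```bash
python3 -c "
from h import *
C=cam('wrist'); e=unproj(C,[(329,160),(334,229)],.088); print(e.round(4),np.degrees(np.arctan2(*(e[1]-e[0])[1::-1])))
b=unproj(C,[(396,142),(440,128),(447,174),(403,185),(423,157)],.058); print('block y',((b-O)@Yc*1000).round(1))
im=imaging.get_image('wrist'); cv2.imwrite('pics/w22c.png',cv2.resize(im[40:240,270:620],None,fx=2.2,fy=2.2,interpolation=cv2.INTER_CUBIC))
"
```

```text
[[ 0.5853 -0.1056  0.088 ]
 [ 0.6422 -0.1281  0.088 ]] -21.48769526380797
block y [-36.4   4.   -0.1 -41.6 -17. ]
```

View pics/w22c.png

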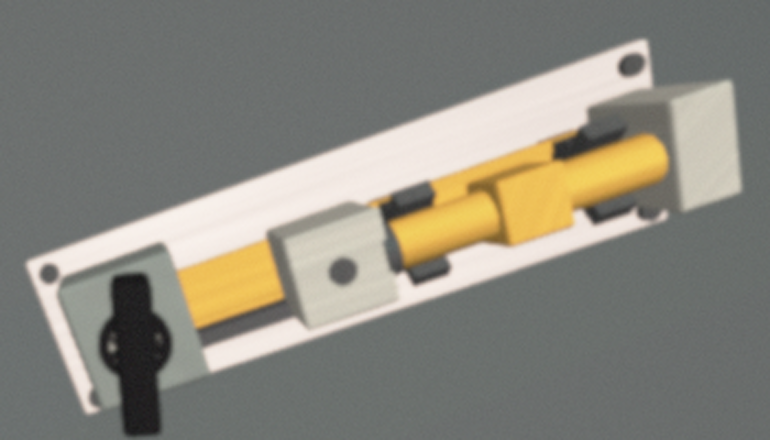

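The crop shows the bar turned about 191° to −21.5°. The lug runs from the nose to the jaw in both saddles and the arm is clear, so I'm handing in.

```bash
python3 -c "
from plant import manip
print(manip.sign_off())"
```

```text
the job is handed in; nothing more can be done
None
```

The lug is in the slide clamp and the knob is turned to its end stop. I handed the job in at about 18 s; no verdict is reported.

- **Lug:** I took the look-alike nearest the base (0.56 m away, at (262,228) in the top view). I laid it in both V saddles and let go of it before touching the knob.
- **Knob:** I turned it clockwise in a single grip. The turning moment stayed near 0.2 N m, then jumped to 0.6 and 1.9 N m, and the pads slipped about 3° on the bar. That is how I know it reached the stop.
- **Last checks:** The bar had turned about 191° from where it started, and the nose position suggested it started almost fully open, so this fits the 3.4 rad stop. The final wrist and side pictures show the lug running from the nose to the jaw in both saddles. The gripper was open and clear, 0.21 m above the counter.
- **Disagreements:**
  - My estimates of the clamp's position differed by 1–3 mm between views.
  - The tool tilted 1–3.5° during descents; neither this nor the position spread mattered in the end.
  - I did not measure how firmly the lug is held; the nose contact is seen only in the pictures.
- **Other parts:** I moved none of them on purpose, and those visible in the last views looked undisturbed. I did not check every one at the end.

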